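# Turn the sole over in the paint frame and lock it

### The job

The white sneaker sole is mounted on the grey board in the turnover frame and its tread faces down to the bench. Turn the board over on its long axis until the tread faces up and the board lies level, ready for painting; then tighten the black locking knob on the frame fully clockwise so that the board stays level. Leave the other things on the bench where they are.

Things in the scene. Friction and masses are not known exactly. Their poses are not given: they have to be found in the camera images.
- frame: Turnover frame, screwed to the bench. Steel base 130 mm (x) by 400 mm (y, its long axis) by 12 mm; at y = -168 and +168 mm an aluminium upright, 50 mm (x) by 30 mm (y), ends 150 mm above the bench. Between them a board turns about a level axis along the frame's y, 130 mm up. Origin: centre of the base's underside. At yaw 0 its x points away from the robot.
- frame_axis (a point): Middle of the turning axis, 130 mm straight above the frame's origin; axes as the frame's.
- board (a joint): Angle of the board about the frame's +y axis, rad. 0 or 6.283: level, tread up (goal). 3.142: level, tread down. As it grows, the edge then on the frame's +x side goes down, the other comes up. It turns over either way (stops at -0.7 and 7.0). With the knob loose it stays at any angle by light friction (0.09 N m); a few newtons on a long edge turn it.
- board_mid (a point): Middle of the grey laminate board, on the axis: 140 mm wide (x), 250 mm long (y), 8 mm thick, 0.45 kg with the sole. z points out of the face with the sole; axes turn with the board. Starts tread down, up to 0.45 rad off level.
- knob (a joint): Locking knob's angle, rad, growing clockwise seen from above, about a vertical axis on top of the +y upright (168 mm along the frame's +y). 0: loose, bar across the frame (along its x). 1.571: stop, fully tight, bar along the frame's y. Starts loose, 0.1 to 0.5. Resists with 0.1 N m, up to 0.2 when tight, and stays where left. From about 0.8 a brake drags on the board; tight, it holds it.
- knob_grip (a point): Middle of the knob's black grip bar, which is 56 mm long, 12 mm thick and 24 mm tall (from 168 to 192 mm above the bench) on a round hub. This point is on the knob's axis, 180 mm above the bench; its x runs along the bar.
- spray_can: Spray can, 58 mm diameter, 170 mm tall, standing loose on the bench, not part of the job. Origin: centre of its underside.
- tape_roll: Paper tape roll, 90 mm outer diameter, 24 mm tall, lying loose, not part of the job. Origin: centre of its underside.
- paint_bottle: Small paint bottle, 40 mm diameter, 75 mm tall, standing loose, not part of the job. Origin: centre of its underside.
- brush: Brush about 170 mm long, lying loose, not part of the job. Origin: middle of its underside, x along it.
- tread_mid (a point): Middle of the tread: the sole is 225 mm long (board's y), up to 82 mm wide, screwed to the middle of the board, its tread 14 mm above the board's face. A bare border of 29 mm or more is left along each long edge; the board's other face is bare.

How it is judged (in metres and radians):
On the way, in this order (a step that is already met when the one before it is completed fails the run):
1. the board lies level within 0.1 rad with the tread up (angle between board_mid's own z axis and vertical below 0.1 rad), for 0.2 s.
2. the knob is turned clockwise beyond 1.35 rad, tight (value of joint knob above 1.35 rad), for 0.2 s.
At the end, for the whole second after the job is handed in: The board is at rest, level within 0.1 rad with the tread facing up; the knob is tight (beyond 1.35 of its 1.571 rad); the spray can, tape roll, paint bottle and brush lie within 30 mm of where they were (angle between board_mid's own z axis and vertical below 0.1 rad and value of joint knob above 1.35 rad and velocity of joint board between -0.05 and 0.05 rad/s and distance of each of spray_can, tape_roll, paint_bottle, brush from where it was at the start of the episode below 0.03 m); the robot touches nothing.
It fails at once if a bystander is moved by more than 50 mm (distance of any of spray_can, tape_roll, paint_bottle, brush from where it was at the start of the episode above 0.05 m).
It also fails if it takes over 59 s, if anything falls off the work surface, if the arm or the gripper's body presses on something with over 40 N, if the wrist force passes 120 N, or if a joint passes its speed limit or range.

### The arm

A 6-joint arm with a two-finger parallel gripper is mounted at the origin on the work surface. World frame = base frame: x ahead of the robot, y to its left, z up, the work surface at z = 0. Lengths are in mm, angles in degrees, forces in N, time in s.
With the tool pointing down it reaches from about 350 to 850 mm from the base axis. Payload 8.1 kg.
Tool frame: the origin (TCP) lies on the mounting face of the last link; the fingertips stand 173 mm ahead of it and the grasp point (between the pads) lies 155 mm ahead of it; z points along the fingers, y is the direction in which the jaws open and shut (so a half turn about z gives the same grasp; the last joint's range is limited). The gripper opens to 85 mm and grips with 20 to 120 N. Pads are 22 mm wide; open, the fingers measure 114 mm over their backs; the gripper's body (76 mm by 85 mm) begins 54 mm behind the grasp point. The pads swing forward as they close: fully open they stand 13 mm farther back than shut.
Start: joints at [68.331, 7.471, 85.268, -0, 87.261, -4.893], TCP at [173.159, 574.476, 404.692] pointing down, gripper open.
Joint ranges: [-169.43, 169.43], [-51.17, 129.36], [1.28, 143.12], [-76.62, 256.62], [0, 156.53], [-152.29, 152.29]. Speed limits (degrees/s): [136.94, 136.94, 159.86, 180, 180, 180].

### API

Orientations are given as [roll, pitch, yaw] about the fixed x, y, z axes, in that order (R = Rz(yaw) Ry(pitch) Rx(roll)).
In Python, from bench import * gives the robot as it stands.
- The arm moves only by the shell command python3 -m jog 'ROWS' [FORCE]. ROWS is JSON, a list of rows, each an object of numbers: "tx", "ty", "tz": the shift along the tool's x, y, z as a fraction of full scale; "ax", "ay", "az": the turn, a rotation vector about the tool's x, y, z as a fraction of full scale; "hand": the opening, from 0 (shut) to 1 (fully open). A call has 1 to 5 rows; each row is the pose to reach, as a shift and turn from the pose commanded when the call began, along the tool's axes at that moment; what a row does not reach only later rows make up. Full scale, the value 1, is 150 mm for a shift and 45 degrees for a turn. A row lasts 1/12 s, in which the tool goes at most 41.7 mm and 7.16 degrees, less where a joint would pass 70% of its speed; a pose out of reach is approached as far as the arm can. A call with a number of a shift or a turn outside -1 to 1 is refused whole. A call with a gripper value outside its range is refused whole. The fingers move at their own pace and stop on an object; FORCE is the grip in N (left out, the last holds). Time passes only in rows, so rows that repeat a pose let the fingers close. It gives the time, the measured TCP pose, the force and the opening at its end, in the units of the state.
- sense(): the state, without advancing time (a new reading comes with each control period).
- snapshot(name): name is "scene" or "top" or "wrist"; returns a dict with "pixels" (480x640x3 uint8, red, green, blue), "z_map" (480x640 float32, mm along the optical axis (not along the pixel's ray), 0 where there is no reading), "intrinsics" (3x3 intrinsics, pixels), "D" ([k1, k2, p1, p2, k3] as OpenCV has them; the pictures are not rectified), "R" (3x3) and "t" (3): a world point X has camera coordinates R X + t. Camera axes: x right, y down, z forward; pixel columns grow to the right and rows downward; lengths in mm; the calibration is good to about 2 mm. A picture is of the moment at which its call begins.
- hand_in(): hands the job in, once; it reports no verdict.
The state is a dict: "time": time; "joint_pos": joint angles; "qd": joint speeds; "joint_efforts": joint torques, N m; "tool_pos": TCP position; "tcp_rot": TCP orientation; "ft_force": force on the tool from outside, world axes, zero at the start; "wrist_torque": the same for the moment, N m; "finger_gap": finger opening in mm.
Only numpy, scipy, OpenCV 4.12 (cv2) and the standard library are available. Lean on these libraries where they do the work, as an engineer would, in place of code of your own. Each camera call takes 0.05 s, during which the arm holds its last target.

## Working session

There is one attempt and no reset: what is moved stays moved. The work goes in short steps, Python scripts to look and compute and a shell command to move; the robot and the scene stay as the last step left them, time stands still between calls to the robot, and variables do not carry over. Pictures are saved under pics/ and viewed, and the job is handed in when it is done.

```bash
mkdir -p pics; ls; cat > h.py <<'E'
from bench import *
import numpy as np, cv2
def save(name,fn):
    s=snapshot(name); cv2.imwrite('pics/'+fn,s['pixels'][:,:,::-1]); np.savez('pics/'+fn+'.npz',**{k:np.array(v) for k,v in s.items()}); return s
def cloud(s):
    v,u=np.mgrid[0:480,0:640]; K=np.array(s['intrinsics']);D=np.array(s['D'])
    p=cv2.undistortPoints(np.stack([u.ravel(),v.ravel()],1).astype(np.float64)[:,None],K,D)[:,0]
    z=s['z_map'].ravel().astype(float)
    P=np.stack([p[:,0]*z,p[:,1]*z,z],1)
    W=(P-np.array(s['t']))@np.array(s['R'])
    W[z==0]=np.nan
    return W.reshape(480,640,3)
E
python3 - <<'E'
from h import *
print(sense())
for n in ['scene','top','wrist']:
    s=save(n,n+'0.png'); print(n, s['R'],s['t'])
E
```

```text
pics
{'time': 0.0, 'joint_pos': array([ 6.83326603e+01,  7.51415748e+00,  8.53302157e+01,  1.45716598e-03,
        8.72612296e+01, -4.89494764e+00]), 'qd': array([-0.02483424,  0.02655145,  0.07400727,  0.10522001,  0.056311  ,
        0.09780323]), 'joint_efforts': array([-1.75119829e-03, -5.69435048e+01, -5.00524771e+01, -3.15081497e-04,
        1.56302151e-02, -2.18027265e-05]), 'tool_pos': array([173.04847217, 574.25915904, 403.64507106]), 'tcp_rot': array([-1.79894907e+02, -1.04610459e-02,  1.63227527e+02]), 'ft_force': array([-0.03108283,  0.46019657,  0.2041091 ]), 'wrist_torque': array([ 0.00827237, -0.03060316,  0.00789789]), 'finger_gap': 85.27683724720059}
scene [[-0.15970448  0.98716326 -0.00178439]
 [ 0.60276698  0.09608456 -0.79211093]
 [-0.78177135 -0.12757924 -0.61037455]] [ 102.38158067 -279.26733787 1616.69931355]
top [[ 2.92620270e-02 -9.99571412e-01 -8.52490882e-04]
 [-9.98108296e-01 -2.91730400e-02 -5.41180401e-02]
 [ 5.40699760e-02  2.43448177e-03 -9.98534181e-01]] [   5.3747557   619.35226971 1376.1222688 ]
wrist [[ 0.28943478  0.95719694 -0.00123719]
 [ 0.92175969 -0.27837045  0.26994254]
 [ 0.25804377 -0.07927115 -0.96287564]] [-601.23117885  -34.52297344  378.23613541]
```

View pics/scene0.png

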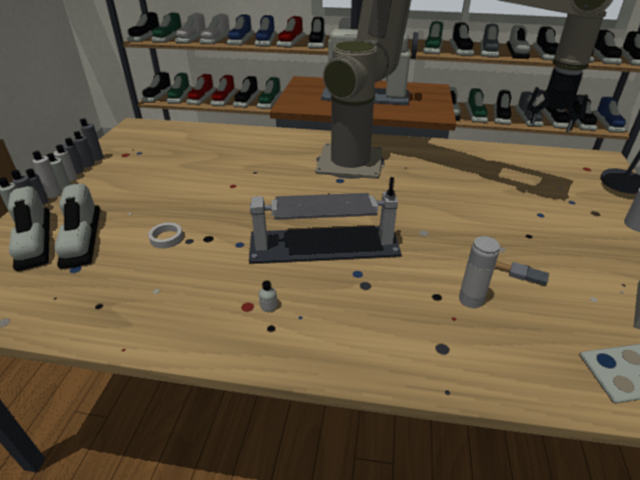

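View pics/top0.png

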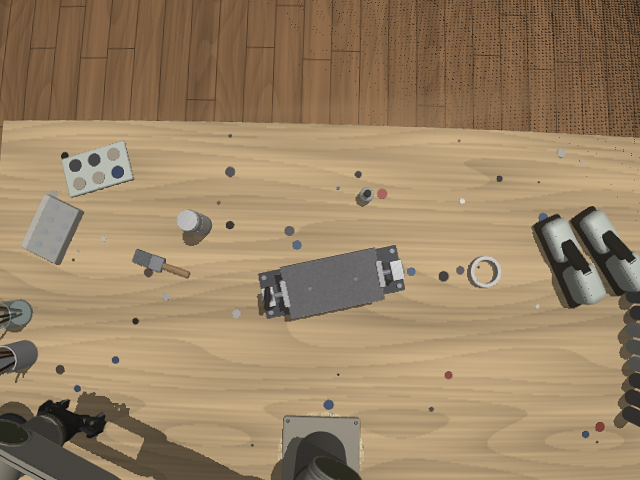

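View pics/wrist0.png

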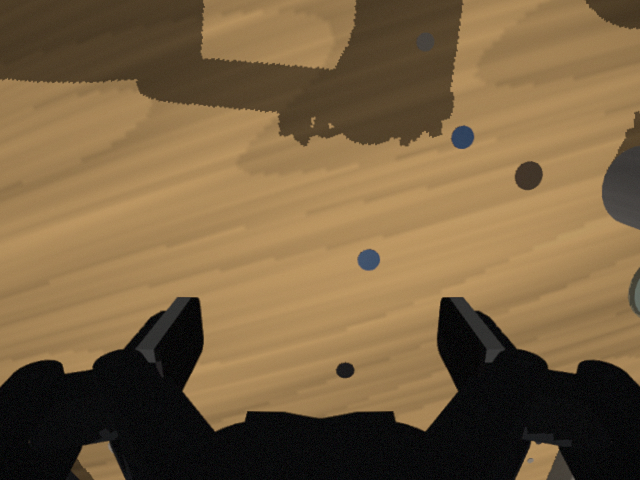

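The top view shows the frame centred near (332,283), with the knob at its left (+y) end near (270,298). The can is at (190,222), the brush at (162,264), the bottle at (366,194) and the tape at (484,272). Next I measure the frame, board and knob.

```bash
cat > m.py <<'E'
from h import *
import sys
def meas(fn='top0.png'):
    s=dict(np.load('pics/'+fn+'.npz')); W=cloud(s); 
    return s,W
if __name__=='__main__':
    s,W=meas()
    roi=np.zeros((480,640),bool); roi[235:330,245:415]=1
    Z=W[...,2]
    # base: points z 5..25
    b=roi&(Z>6)&(Z<20)
    # all frame points
    f=roi&(Z>6)
    r=cv2.minAreaRect(W[...,:2][f].astype(np.float32)); print('all rect',r)
    up=roi&(Z>140)&(Z<160)
    n,l,st,c=cv2.connectedComponentsWithStats(up.astype(np.uint8))
    for i in range(1,n):
        if st[i,4]>20: print('comp',st[i],W[l==i].mean(0), cv2.minAreaRect(W[...,:2][l==i].astype(np.float32)))
    k=roi&(Z>160); print('knob',k.sum(),W[k].mean(0),cv2.minAreaRect(W[...,:2][k].astype(np.float32)), np.nanmax(Z[k]))
    px=s['pixels'][235:330,245:415,::-1]; cv2.imwrite('pics/crop0.png',cv2.resize(px,None,fx=4.5,fy=4.5,interpolation=cv2.INTER_NEAREST))
    s2=dict(np.load('pics/scene0.png.npz')); px=s2['pixels'][170:270,240:410,::-1]; cv2.imwrite('pics/crop1.png',cv2.resize(px,None,fx=4.5,fy=4.5,interpolation=cv2.INTER_NEAREST))
E
python3 m.py
```

```text
all rect ((492.3349304199219, -11.916366577148438), (261.6370849609375, 480.5030517578125), 2.858919143676758)
comp [ 280  247  102   45 1426] [540.73285462  -7.14010673 144.20617333] ((530.700927734375, -8.92364501953125), (62.88124084472656, 262.7418518066406), 13.630241394042969)
comp [389 260  16  21 241] [ 532.32394861 -179.74541425  149.43026849] ((533.0100708007812, -181.81436157226562), (49.53620529174805, 34.081600189208984), 12.71086311340332)
comp [270 287   7  20  77] [451.45369604 133.77880098 150.52036061] ((455.5788879394531, 133.87680053710938), (48.270103454589844, 15.461455345153809), 3.7029714584350586)
comp [261 288   4  17  39] [459.55546067 159.09716144 148.42085162] ((455.9027099609375, 159.95765686035156), (40.72462463378906, 9.27802562713623), 0.9292282462120056)
knob 143 [454.95458099 143.42150695 186.19576695] ((454.21533203125, 144.50392150878906), (54.4567985534668, 20.34775161743164), 0.6082613468170166) 196.6264469042948
```

View pics/crop0.png

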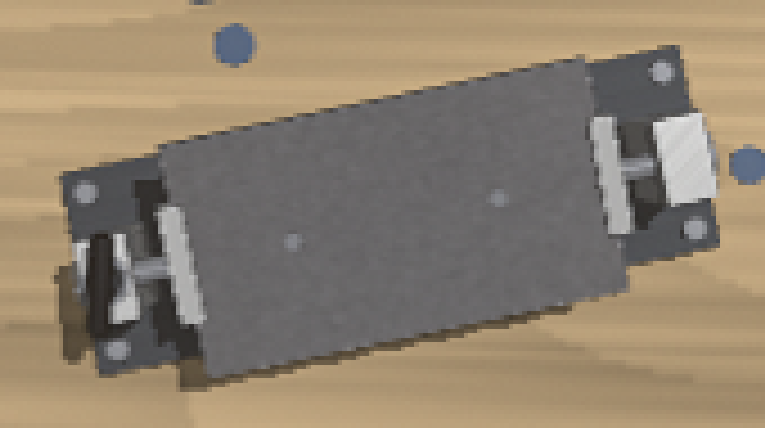

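View pics/crop1.png

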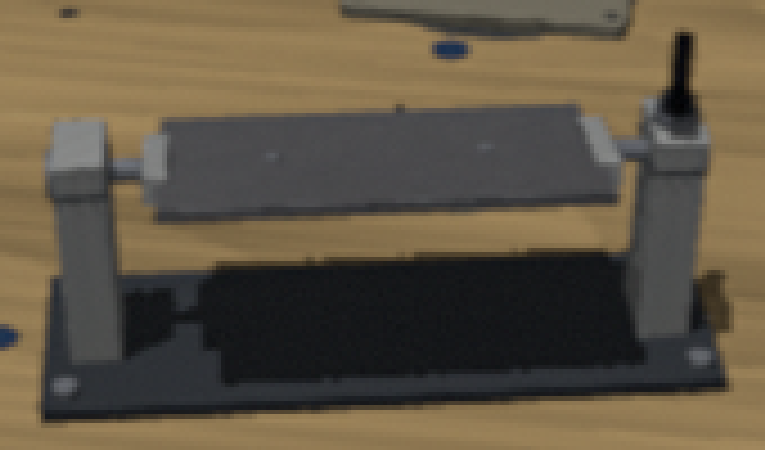

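```bash
python3 - <<'E'
from m import *
s,W=meas(); Z=W[...,2]
roi=np.zeros((480,640),bool); roi[235:330,245:415]=1
k=roi&(Z>182)&(Z<196)
P=W[k][:,:2]; print(k.sum(),P.mean(0),cv2.minAreaRect(P.astype(np.float32)),cv2.fitLine(P.astype(np.float32),cv2.DIST_L2,0,.01,.01).ravel())
# board: plane fit in board area central
b=np.zeros_like(roi); 
C=np.array([492.,-20.]) 
ba=roi&(Z>95)&(Z<165)
col=s['pixels'].astype(int)
x,y=W[...,0],W[...,1]
# frame axis from uprights: top centre -y upright and knob
a=np.array([454.5,144]);c=np.array([532.5,-181])
d=(a-c)/np.linalg.norm(a-c);print('len',np.linalg.norm(a-c),'axis',d,'yaw',np.degrees(np.arctan2(-d[0],d[1])),'mid',(a+c)/2)
m=(a+c)/2
u=(x-m[0])*d[0]+(y-m[1])*d[1]; ex=np.array([d[1],-d[0]]); v=(x-m[0])*ex[0]+(y-m[1])*ex[1]
bb=ba&(abs(u)<115)
A=np.c_[u[bb],v[bb],np.ones(bb.sum())]; q=np.linalg.lstsq(A,Z[bb],rcond=None)[0]; res=Z[bb]-A@q
print(bb.sum(),q,res.std(),'v range',np.percentile(v[bb],[0,1,99,100]),'z',np.percentile(Z[bb],[1,99]),'tilt',np.arctan(q[1]))
for n,z0,z1,box in [('can',150,180,(170,200,220,245)),('tape',15,40,(460,250,510,295)),('bottle',50,90,(350,180,385,210)),('brush',5,40,(125,240,200,285))]:
    r=np.zeros_like(roi); r[box[1]:box[3],box[0]:box[2]]=1; r&=(Z>z0)&(Z<z1); print(n,W[r].mean(0),r.sum())
E
```

```text
111 [454.88720429 144.16197625] ((454.2552185058594, 144.65489196777344), (12.048995971679688, 54.59841537475586), 89.22718048095703) [9.9995476e-01 9.5088892e-03 4.5488721e+02 1.4416197e+02]
len 334.22896343674347 axis [-0.23337295  0.9723873 ] yaw 13.495733280795811 mid [493.5 -18.5]
4739 [-4.49730473e-05  2.00796927e-01  1.33500512e+02] 2.516414491860965 v range [-69.46611705 -67.65864694  68.33330073  69.80074919] z [117.30347717 149.335542  ] tilt 0.19816171871788552
can [642.34214373 354.46870723 167.79435901] 397
tape [ 533.78330684 -453.95271609   23.26920845] 366
bottle [ 737.53379524 -105.93427066   64.0316793 ] 89
brush [530.16527902 480.1363447   15.82639083] 714
```

```bash
cat > g.py <<'E'
from h import *
from scipy.spatial.transform import Rotation as Ro
C=np.array([493.5,-18.5]); ex=np.array([.9724,.2334]); ey=np.array([-.2334,.9724])
def go(v,u,ztip,yaw,tip=173,s=None,roll=180,pitch=0):
    """print normalised shift/turn from here to fingertip at frame coords v,u"""
    s=s or sense(); R=Ro.from_euler('xyz',s['tcp_rot'],degrees=True)
    T=Ro.from_euler('xyz',[roll,pitch,yaw],degrees=True)
    p=np.r_[C+v*ex+u*ey,ztip]-tip*T.as_matrix()[:,2]
    d=R.inv().apply(p-s['tool_pos']); w=(R.inv()*T).as_rotvec(degrees=True)
    print('pos',s['tool_pos'].round(1),'rot',s['tcp_rot'].round(1),'t',round(s['time'],2)); print('shift/150',(d/150).round(3),'turn/45',(w/45).round(3))
E
python3 -c "
from g import *
go(-60,0,200,193.5)"
```

```text
pos [173.1 574.3 403.9] rot [-179.9   -0.   163.2] t 0.15
shift/150 [-2.84  -3.369  0.21 ] turn/45 [-0.002 -0.001 -0.673]
```

```bash
python3 -m jog '[{"tx":-0.71,"ty":-0.84,"az":-0.673,"hand":0},{"tx":-0.71,"ty":-0.84,"az":-0.673,"hand":0},{"tx":-0.71,"ty":-0.84,"az":-0.673,"hand":0},{"tx":-0.71,"ty":-0.84,"az":-0.673,"hand":0},{"tx":-0.71,"ty":-0.84,"az":-0.673,"hand":0}]' 40
python3 -c "
from g import *
go(-60,0,200,193.5)"
```

```text
pos [173.1 574.3 403.9] rot [-179.9   -0.   163.2] t 0.15
shift/150 [-2.84  -3.369  0.21 ] turn/45 [-0.002 -0.001 -0.673]invalid input at $[0]: expected keys tx, ty, tz, ax, ay, az, hand
```

```bash
python3 -m jog '[{"tx":-0.71,"ty":-0.84,"tz":0,"ax":0,"ay":0,"az":-0.673,"hand":0},{"tx":-0.71,"ty":-0.84,"tz":0,"ax":0,"ay":0,"az":-0.673,"hand":0},{"tx":-0.71,"ty":-0.84,"tz":0,"ax":0,"ay":0,"az":-0.673,"hand":0},{"tx":-0.71,"ty":-0.84,"tz":0,"ax":0,"ay":0,"az":-0.673,"hand":0},{"tx":-0.71,"ty":-0.84,"tz":0,"ax":0,"ay":0,"az":-0.673,"hand":0}]' 40
python3 -c "
from g import *
go(-60,0,200,193.5)"
```

```text
time: 0.57
tool_pos: [240.4, 418.8, 403.9]
tcp_rot: [-179.8, -0.0, -166.2]
ft_force: [-0.2, -0.6, -0.5]
finger_gap: 25.2
pos [240.4 418.8 403.9] rot [-179.8   -0.  -166.2] t 0.57
shift/150 [-0.543 -3.231  0.216] turn/45 [-0.004 -0.     0.007]
```

```bash
python3 -m jog '[{"tx":-0.16,"ty":-0.98,"tz":0,"ax":0,"ay":0,"az":0,"hand":0},{"tx":-0.16,"ty":-0.98,"tz":0,"ax":0,"ay":0,"az":0,"hand":0},{"tx":-0.16,"ty":-0.98,"tz":0,"ax":0,"ay":0,"az":0,"hand":0},{"tx":-0.16,"ty":-0.98,"tz":0,"ax":0,"ay":0,"az":0,"hand":0}]'
python3 -m jog '[{"tx":-0.16,"ty":-0.98,"tz":0,"ax":0,"ay":0,"az":0,"hand":0},{"tx":-0.16,"ty":-0.98,"tz":0,"ax":0,"ay":0,"az":0,"hand":0},{"tx":-0.16,"ty":-0.98,"tz":0,"ax":0,"ay":0,"az":0,"hand":0},{"tx":-0.16,"ty":-0.98,"tz":0,"ax":0,"ay":0,"az":0,"hand":0}]'
python3 -m jog '[{"tx":-0.16,"ty":-0.98,"tz":0,"ax":0,"ay":0,"az":0,"hand":0},{"tx":-0.16,"ty":-0.98,"tz":0,"ax":0,"ay":0,"az":0,"hand":0},{"tx":-0.16,"ty":-0.98,"tz":0,"ax":0,"ay":0,"az":0,"hand":0},{"tx":-0.16,"ty":-0.98,"tz":0,"ax":0,"ay":0,"az":0,"hand":0},{"tx":-0.16,"ty":-0.98,"tz":0,"ax":0,"ay":0,"az":0,"hand":0}]'
python3 -c "
from g import *
go(-55,0,180,193.5)"
```

```text
time: 0.9
tool_pos: [297.0, 283.0, 404.4]
tcp_rot: [-179.9, -0.0, -166.5]
ft_force: [0.3, -0.5, 0.6]
finger_gap: 0.4
time: 1.23
tool_pos: [354.7, 145.5, 404.7]
tcp_rot: [-179.9, 0.0, -166.6]
ft_force: [0.7, 0.1, -0.4]
finger_gap: -0.0
time: 1.65
tool_pos: [412.7, 7.4, 404.4]
tcp_rot: [-179.9, -0.0, -166.8]
ft_force: [-0.2, -0.1, 0.2]
finger_gap: -0.1
pos [412.7   7.4 404.4] rot [-179.9   -0.  -166.8] t 1.65
shift/150 [-0.118 -0.292  0.343] turn/45 [-0.002 -0.001 -0.006]
```

```bash
python3 -m jog '[{"tx":-0.13,"ty":-0.29,"tz":0.2,"ax":0,"ay":0,"az":0,"hand":0},{"tx":-0.13,"ty":-0.29,"tz":0.34,"ax":0,"ay":0,"az":0,"hand":0},{"tx":-0.13,"ty":-0.29,"tz":0.34,"ax":0,"ay":0,"az":0,"hand":0}]'
python3 -m jog '[{"tx":0,"ty":0,"tz":0.2,"ax":0,"ay":0,"az":0,"hand":0},{"tx":0,"ty":0,"tz":0.33,"ax":0,"ay":0,"az":0,"hand":0},{"tx":0,"ty":0,"tz":0.39,"ax":0,"ay":0,"az":0,"hand":0},{"tx":0,"ty":0,"tz":0.45,"ax":0,"ay":0,"az":0,"hand":0}]'
python3 -m jog '[{"tx":0,"ty":0,"tz":0.04,"ax":0,"ay":0,"az":0,"hand":0},{"tx":0,"ty":0,"tz":0.08,"ax":0,"ay":0,"az":0,"hand":0},{"tx":0,"ty":0,"tz":0.12,"ax":0,"ay":0,"az":0,"hand":0},{"tx":0,"ty":0,"tz":0.16,"ax":0,"ay":0,"az":0,"hand":0},{"tx":0,"ty":0,"tz":0.16,"ax":0,"ay":0,"az":0,"hand":0}]'
python3 -c "
from g import *
go(-52,0,88,193.5)
save('scene','s1.png');save('top','t1.png')"
```

```text
time: 1.9
tool_pos: [440.1, -27.8, 348.3]
tcp_rot: [179.9, -0.4, -166.6]
ft_force: [-0.4, -0.2, -1.3]
finger_gap: 0.1
time: 2.23
tool_pos: [440.8, -25.8, 286.2]
tcp_rot: [180.0, 0.0, -166.5]
ft_force: [1.2, 1.4, 2.8]
finger_gap: -0.1
time: 2.65
tool_pos: [440.5, -26.5, 261.1]
tcp_rot: [180.0, -0.1, -166.5]
ft_force: [-0.3, -1.0, 0.4]
finger_gap: -0.7
pos [440.5 -26.5 261.1] rot [ 1.800e+02 -1.000e-01 -1.665e+02] t 2.65
shift/150 [-0.01  -0.03   0.001] turn/45 [ 0.001 -0.002  0.   ]
```

View pics/s1.png

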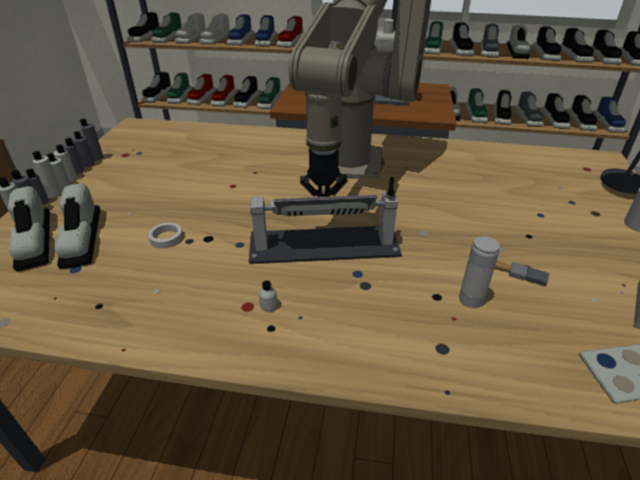

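The scene picture shows the far edge raised and the tread side towards the camera at (320,207). The board is at about 45°. Next I go over to the far side.

```bash
python3 -m jog '[{"tx":0.1,"ty":0,"tz":-0.2,"ax":0,"ay":0,"az":0,"hand":0},{"tx":0.1,"ty":0,"tz":-0.5,"ax":0,"ay":0,"az":0,"hand":0},{"tx":0.1,"ty":0,"tz":-0.78,"ax":0,"ay":0,"az":0,"hand":0},{"tx":0,"ty":0,"tz":-0.95,"ax":0,"ay":0,"az":0,"hand":0},{"tx":0,"ty":0,"tz":-0.95,"ax":0,"ay":0,"az":0,"hand":0}]'
python3 -m jog '[{"tx":-0.3,"ty":0,"tz":0,"ax":0,"ay":0,"az":0,"hand":0},{"tx":-0.6,"ty":0,"tz":0,"ax":0,"ay":0,"az":0,"hand":0},{"tx":-0.9,"ty":0,"tz":0,"ax":0,"ay":0,"az":0,"hand":0},{"tx":-1,"ty":0,"tz":0,"ax":0,"ay":0,"az":0,"hand":0},{"tx":-1,"ty":0,"tz":0,"ax":0,"ay":0,"az":0,"hand":0}]'
python3 -c "
from g import *
go(95,0,165,193.5)
save('top','t2.png')"
```

```text
time: 3.17
tool_pos: [443.4, -26.7, 413.0]
tcp_rot: [-179.7, 0.7, -166.5]
ft_force: [2.0, 0.4, 0.8]
finger_gap: 0.3
time: 3.58
tool_pos: [589.9, 9.5, 403.0]
tcp_rot: [180.0, -0.0, -166.4]
ft_force: [0.4, -0.4, 0.7]
finger_gap: 0.0
pos [589.9   9.5 403. ] rot [ 180.    -0.  -166.4] t 3.58
shift/150 [ 0.035 -0.032  0.434] turn/45 [ 0.001 -0.001  0.001]
```

View pics/t2.png

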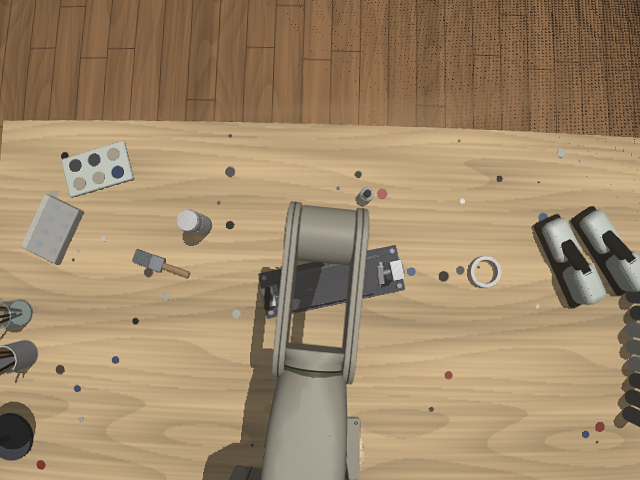

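```bash
python3 -m jog '[{"tx":0,"ty":-0.03,"tz":0.2,"ax":0,"ay":0,"az":0,"hand":0},{"tx":0,"ty":-0.03,"tz":0.4,"ax":0,"ay":0,"az":0,"hand":0},{"tx":0,"ty":-0.03,"tz":0.434,"ax":0,"ay":0,"az":0,"hand":0},{"tx":0.1,"ty":-0.03,"tz":0.434,"ax":0,"ay":0,"az":0,"hand":0},{"tx":0.2,"ty":-0.03,"tz":0.434,"ax":0,"ay":0,"az":0,"hand":0}]'
python3 -m jog '[{"tx":0.07,"ty":0,"tz":0,"ax":0,"ay":0,"az":0,"hand":0},{"tx":0.14,"ty":0,"tz":-0.03,"ax":0,"ay":0,"az":0,"hand":0},{"tx":0.21,"ty":0,"tz":-0.06,"ax":0,"ay":0,"az":0,"hand":0},{"tx":0.28,"ty":0,"tz":-0.08,"ax":0,"ay":0,"az":0,"hand":0},{"tx":0.35,"ty":0,"tz":-0.1,"ax":0,"ay":0,"az":0,"hand":0}]'
python3 -c "
from g import *
go(-10,0,180,193.5)
save('scene','s3.png')"
```

```text
time: 4.05
tool_pos: [557.6, -3.1, 339.3]
tcp_rot: [180.0, -0.1, -166.5]
ft_force: [-0.5, 0.1, 0.5]
finger_gap: -0.1
time: 4.47
tool_pos: [507.0, -15.4, 356.9]
tcp_rot: [-180.0, 0.2, -166.5]
ft_force: [2.7, -0.4, -2.0]
finger_gap: -0.2
pos [507.  -15.4 356.9] rot [-180.     0.2 -166.5] t 4.47
shift/150 [0.159 0.001 0.026] turn/45 [-0.001  0.004 -0.   ]
```

View pics/s3.png

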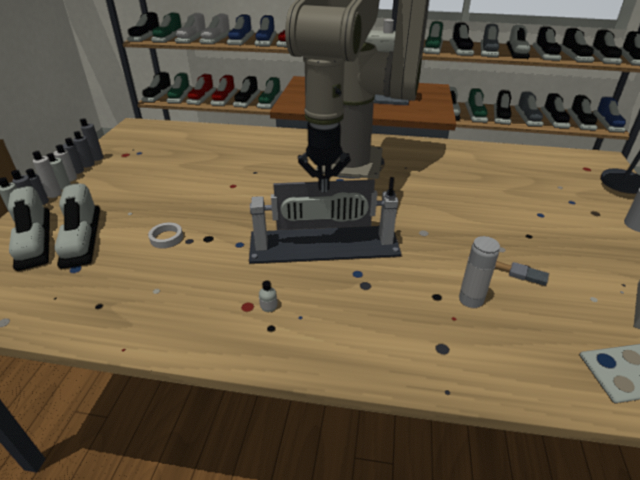

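The board is upright, with the finger behind its upper edge at (323,185). I keep pushing towards the robot and down.

```bash
python3 -m jog '[{"tx":0.07,"ty":0,"tz":0.01,"ax":0,"ay":0,"az":0,"hand":0},{"tx":0.14,"ty":0,"tz":0.02,"ax":0,"ay":0,"az":0,"hand":0},{"tx":0.21,"ty":0,"tz":0.03,"ax":0,"ay":0,"az":0,"hand":0},{"tx":0.27,"ty":0,"tz":0.05,"ax":0,"ay":0,"az":0,"hand":0},{"tx":0.33,"ty":0,"tz":0.07,"ax":0,"ay":0,"az":0,"hand":0}]'
python3 -m jog '[{"tx":0.04,"ty":0,"tz":0.04,"ax":0,"ay":0,"az":0,"hand":0},{"tx":0.08,"ty":0,"tz":0.08,"ax":0,"ay":0,"az":0,"hand":0},{"tx":0.12,"ty":0,"tz":0.12,"ax":0,"ay":0,"az":0,"hand":0},{"tx":0.15,"ty":0,"tz":0.16,"ax":0,"ay":0,"az":0,"hand":0},{"tx":0.17,"ty":0,"tz":0.19,"ax":0,"ay":0,"az":0,"hand":0}]'
python3 -c "
from g import *
go(-62,0,137,193.5)
save('scene','s4.png')"
```

```text
time: 4.93
tool_pos: [459.2, -26.9, 345.4]
tcp_rot: [-180.0, 0.2, -166.5]
ft_force: [2.5, 0.3, 0.7]
finger_gap: 0.1
time: 5.35
tool_pos: [434.0, -32.9, 314.7]
tcp_rot: [180.0, -0.1, -166.5]
ft_force: [1.6, 0.1, 1.9]
finger_gap: -0.1
pos [434.  -32.9 314.7] rot [ 1.800e+02 -1.000e-01 -1.665e+02] t 5.35
shift/150 [0.005 0.    0.031] turn/45 [ 0.    -0.001  0.   ]
```

View pics/s4.png

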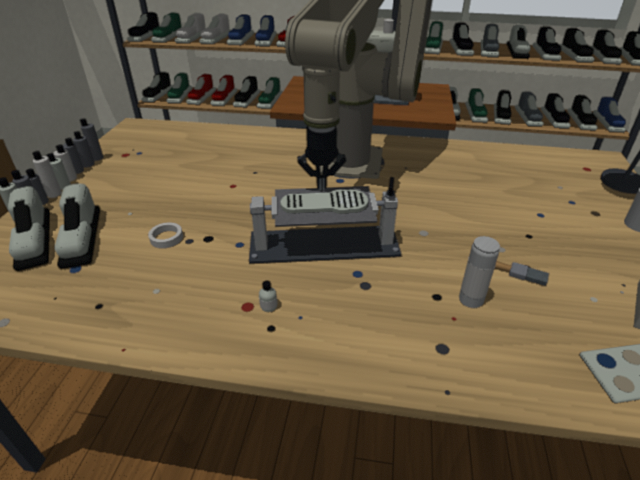

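The tread now faces up at (325,201), tilted slightly. A last small press, then I lift off and measure.

```bash
python3 -m jog '[{"tx":0,"ty":0,"tz":0.025,"ax":0,"ay":0,"az":0,"hand":0},{"tx":0,"ty":0,"tz":0.05,"ax":0,"ay":0,"az":0,"hand":0},{"tx":0,"ty":0,"tz":0.05,"ax":0,"ay":0,"az":0,"hand":0},{"tx":0,"ty":0,"tz":0.05,"ax":0,"ay":0,"az":0,"hand":0}]'
cat > tilt.py <<'E'
from g import *
import sys
def tilt(name,fn):
    s=save(name,fn); W=cloud(s); x,y,Z=W[...,0],W[...,1],W[...,2]
    v=(x-C[0])*ex[0]+(y-C[1])*ex[1]; u=(x-C[0])*ey[0]+(y-C[1])*ey[1]
    # bare border strips, beside the sole
    b=(abs(u)<118)&(abs(v)<66)&(abs(v)>46)&(Z>105)&(Z<160)
    A=np.c_[u[b],v[b],np.ones(b.sum())]; w=np.ones(b.sum(),bool)
    for _ in range(6):
        q=np.linalg.lstsq(A[w],Z[b][w],rcond=None)[0]; r=Z[b]-A@q; w=abs(r)<max(3,2*np.median(abs(r)))
    print(name,w.sum(),b.sum(),'near',(v[b][w]<0).sum(),q.round(3),'theta',round(-np.arctan(q[1]),3),'res',r[w].std().round(2))
    k=(Z>181)&(Z<198)&(np.hypot(x-454.5,y-144)<45); P=W[k][:,:2]
    if k.sum()>20:
        f=cv2.fitLine(P.astype(np.float32),cv2.DIST_L2,0,.01,.01).ravel(); print('knob',k.sum(),P.mean(0).round(1),'bar yaw',np.degrees(np.arctan2(f[1],f[0])).round(1))
if __name__=='__main__': tilt(sys.argv[1],sys.argv[2])
E
python3 -m jog '[{"tx":0,"ty":0,"tz":-0.2,"ax":0,"ay":0,"az":0,"hand":0},{"tx":0,"ty":0,"tz":-0.45,"ax":0,"ay":0,"az":0,"hand":0},{"tx":0,"ty":0,"tz":-0.6,"ax":0,"ay":0,"az":0,"hand":0},{"tx":0,"ty":0,"tz":-0.6,"ax":0,"ay":0,"az":0,"hand":0}]'
python3 tilt.py scene s5.png; python3 tilt.py top t5.png
python3 -c "
from g import *
s=sense();go(0,168,235,180)"
```

```text
time: 5.73
tool_pos: [434.7, -32.7, 307.7]
tcp_rot: [180.0, -0.0, -166.5]
ft_force: [0.9, -0.6, -0.0]
finger_gap: -0.2
time: 6.07
tool_pos: [436.1, -32.9, 404.3]
tcp_rot: [-179.8, 0.5, -166.5]
ft_force: [-0.3, 0.6, 0.9]
finger_gap: 0.4
scene 670 685 near 238 [-2.00000e-03  8.00000e-03  1.33213e+02] theta -0.008 res 1.16
knob 69 [463.1 147.5] bar yaw -1.7
top 875 1047 near 281 [-2.00000e-03  9.00000e-03  1.33629e+02] theta -0.009 res 1.82
knob 114 [454.1 144.1] bar yaw 1.0
pos [435.1 -32.8 399.3] rot [-1.799e+02  1.000e-01 -1.665e+02] t 6.17
shift/150 [-0.401  1.122 -0.058] turn/45 [-0.001  0.003  0.3  ]
```

View pics/s5.png

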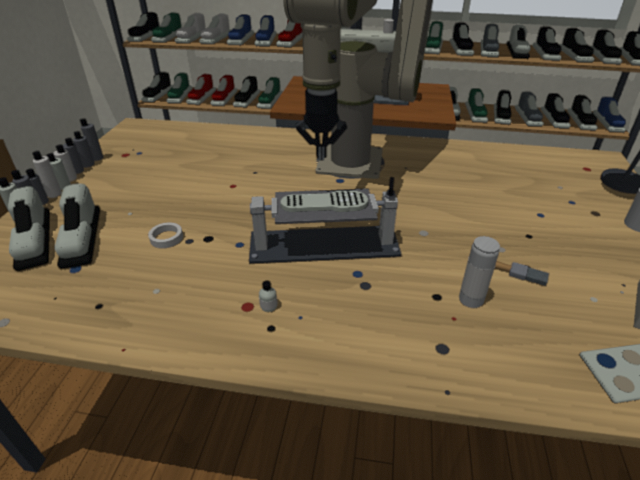

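The board is level (θ about -0.01 rad in both views). Now the knob at (454.2,144.1), with its bar yaw about 0.5°.

```bash
python3 -m jog '[{"tx":-0.1,"ty":0.1,"tz":-0.05,"ax":0,"ay":0,"az":0.15,"hand":0.6},{"tx":-0.2,"ty":0.4,"tz":-0.05,"ax":0,"ay":0,"az":0.29,"hand":0.6},{"tx":-0.3,"ty":0.65,"tz":-0.05,"ax":0,"ay":0,"az":0.29,"hand":0.6},{"tx":-0.4,"ty":0.9,"tz":-0.05,"ax":0,"ay":0,"az":0.29,"hand":0.6},{"tx":-0.4,"ty":1,"tz":-0.05,"ax":0,"ay":0,"az":0.29,"hand":0.6}]'
python3 -c "
from g import *
s=sense();
T=np.array([454.3,144.2,340]);R=Ro.from_euler('xyz',s['tcp_rot'],degrees=True);print(R.inv().apply(T-s['tool_pos'])/150,((R.inv()*Ro.from_euler('xyz',[180,0,-179.5],degrees=True)).as_rotvec(degrees=True)/45).round(3),s['finger_gap'])"
```

```text
time: 6.58
tool_pos: [457.9, 130.4, 403.8]
tcp_rot: [179.9, -0.1, -179.5]
ft_force: [0.0, 0.0, 0.1]
finger_gap: 51.2
[0.02194468 0.092008   0.42523434] [ 0.001 -0.003  0.   ] 51.175507776719016
```

```bash
python3 -m jog '[{"tx":0.02,"ty":0.09,"tz":0,"ax":0,"ay":0,"az":0,"hand":0.6},{"tx":0.02,"ty":0.09,"tz":0.15,"ax":0,"ay":0,"az":0,"hand":0.6},{"tx":0.02,"ty":0.09,"tz":0.3,"ax":0,"ay":0,"az":0,"hand":0.6},{"tx":0.02,"ty":0.09,"tz":0.425,"ax":0,"ay":0,"az":0,"hand":0.6},{"tx":0.02,"ty":0.09,"tz":0.425,"ax":0,"ay":0,"az":0,"hand":0.6}]'
python3 -c "
from h import *
s=sense();print(s['tool_pos'],s['ft_force']);save('wrist','w6.png');save('scene','s6.png')"
```

```text
time: 7.0
tool_pos: [452.7, 140.4, 335.7]
tcp_rot: [-179.9, -0.6, -179.5]
ft_force: [-0.9, 0.1, -0.5]
finger_gap: 51.2
[452.7014416  140.4478505  335.65444776] [-0.9139213   0.07497883 -0.45263301]
```

View pics/w6.png

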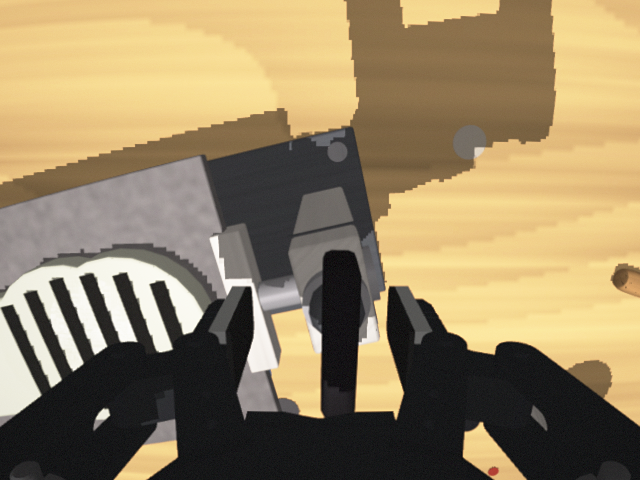

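The bar is at (340,335) between the pads at (240,310) and (400,310), roughly 4–6 mm off centre towards +y. I centre on it and grip.

```bash
python3 -c "
from h import *
s=sense();print(s['tool_pos'],s['tcp_rot'])"
python3 -m jog '[{"tx":-0.01,"ty":0.02,"tz":-0.01,"ax":0,"ay":0,"az":0,"hand":0.6},{"tx":-0.01,"ty":0.02,"tz":-0.01,"ax":0,"ay":0,"az":0,"hand":0.3}]' 50
python3 -m jog '[{"tx":0,"ty":0,"tz":0,"ax":0,"ay":0,"az":0,"hand":0},{"tx":0,"ty":0,"tz":0,"ax":0,"ay":0,"az":0,"hand":0},{"tx":0,"ty":0,"tz":0,"ax":0,"ay":0,"az":0,"hand":0},{"tx":0,"ty":0,"tz":0,"ax":0,"ay":0,"az":0,"hand":0},{"tx":0,"ty":0,"tz":0,"ax":0,"ay":0,"az":0,"hand":0}]'
```

```text
[454.21042255 140.48204637 340.29838029] [-179.96056375   -0.21611707 -179.53910801]
time: 7.27
tool_pos: [457.1, 143.9, 345.1]
tcp_rot: [180.0, 0.1, -179.6]
ft_force: [-0.4, 0.6, 0.2]
finger_gap: 40.6
time: 7.68
tool_pos: [456.7, 145.4, 344.9]
tcp_rot: [179.7, 0.2, -179.5]
ft_force: [0.1, 12.6, 2.6]
finger_gap: 10.9
```

```bash
python3 -m jog '[{"tx":0.012,"ty":0.012,"tz":0,"ax":0,"ay":0,"az":0.12,"hand":0},{"tx":0.012,"ty":0.012,"tz":0,"ax":0,"ay":0,"az":0.24,"hand":0},{"tx":0.012,"ty":0.012,"tz":0,"ax":0,"ay":0,"az":0.36,"hand":0},{"tx":0.012,"ty":0.012,"tz":0,"ax":0,"ay":0,"az":0.48,"hand":0},{"tx":0.012,"ty":0.012,"tz":0,"ax":0,"ay":0,"az":0.6,"hand":0}]'
python3 -m jog '[{"tx":0,"ty":0,"tz":0,"ax":0,"ay":0,"az":0.12,"hand":0},{"tx":0,"ty":0,"tz":0,"ax":0,"ay":0,"az":0.24,"hand":0},{"tx":0,"ty":0,"tz":0,"ax":0,"ay":0,"az":0.36,"hand":0},{"tx":0,"ty":0,"tz":0,"ax":0,"ay":0,"az":0.48,"hand":0},{"tx":0,"ty":0,"tz":0,"ax":0,"ay":0,"az":0.6,"hand":0}]'
python3 -c "
from h import *
s=sense();print(s['tcp_rot'],s['ft_force'],s['wrist_torque'],s['joint_pos'][5])"
```

```text
time: 8.1
tool_pos: [455.7, 145.1, 345.0]
tcp_rot: [179.9, 0.3, 153.2]
ft_force: [5.6, -2.8, 1.1]
finger_gap: 10.6
time: 8.52
tool_pos: [455.1, 144.4, 344.9]
tcp_rot: [180.0, 0.2, 126.2]
ft_force: [-2.2, -7.9, 7.6]
finger_gap: 10.9
[179.97322981   0.20150683 126.16146167] [-2.15319502 -7.94504535  7.55684736] [-1.63168558  0.45870341  0.15113098] -24.622877044893652
```

```bash
python3 -m jog '[{"tx":0,"ty":0,"tz":0,"ax":0,"ay":0,"az":0.12,"hand":0},{"tx":0,"ty":0,"tz":0,"ax":0,"ay":0,"az":0.24,"hand":0},{"tx":0,"ty":0,"tz":0,"ax":0,"ay":0,"az":0.36,"hand":0},{"tx":0,"ty":0,"tz":0,"ax":0,"ay":0,"az":0.46,"hand":0},{"tx":0,"ty":0,"tz":0,"ax":0,"ay":0,"az":0.51,"hand":0}]'
python3 -m jog '[{"tx":0,"ty":0,"tz":0,"ax":0,"ay":0,"az":0.02,"hand":0},{"tx":0,"ty":0,"tz":0,"ax":0,"ay":0,"az":0.02,"hand":0},{"tx":0,"ty":0,"tz":0,"ax":0,"ay":0,"az":0.02,"hand":0}]'
python3 -c "
from h import *
s=sense();print(s['tcp_rot'],s['ft_force'],s['wrist_torque'],s['joint_pos'][5])"
python3 tilt.py scene s7.png
```

```text
time: 8.93
tool_pos: [454.4, 144.0, 344.9]
tcp_rot: [-179.9, 0.2, 103.2]
ft_force: [-7.7, -11.2, 11.9]
finger_gap: 10.6
time: 9.18
tool_pos: [454.5, 144.2, 344.9]
tcp_rot: [-180.0, 0.2, 102.6]
ft_force: [-7.1, -10.7, 11.4]
finger_gap: 11.0
[-1.79956147e+02  1.78190361e-01  1.02585062e+02] [ -7.13081334 -10.72440202  11.35946399] [-1.6974773   1.34130317  0.43784226] -1.0475666732841409
scene 670 678 near 230 [-1.00000e-03  1.00000e-02  1.33167e+02] theta -0.01 res 1.13
knob 130 [465.2 146.9] bar yaw -75.3
```

View pics/s7.png

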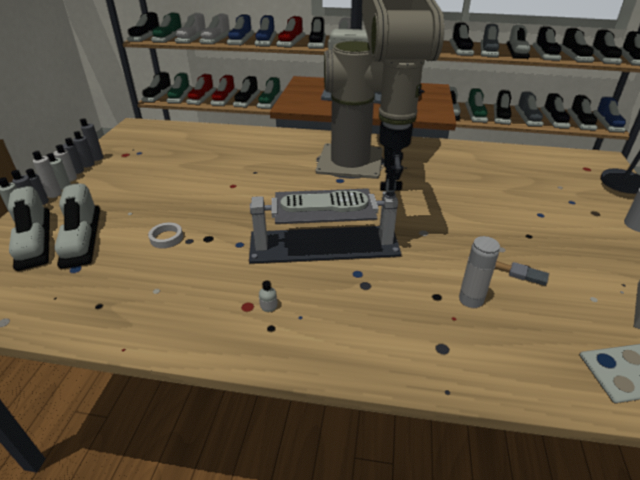

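The gripper is on the bar with the jaws turned to the stop, and the board is still level. I release it, lift off and move away.

```bash
python3 -m jog '[{"tx":0,"ty":0,"tz":0,"ax":0,"ay":0,"az":0,"hand":0.6},{"tx":0,"ty":0,"tz":0,"ax":0,"ay":0,"az":0,"hand":0.6},{"tx":0,"ty":0,"tz":0,"ax":0,"ay":0,"az":0,"hand":0.6},{"tx":0,"ty":0,"tz":0,"ax":0,"ay":0,"az":0,"hand":0.6}]'
python3 -m jog '[{"tx":0,"ty":0,"tz":-0.15,"ax":0,"ay":0,"az":0,"hand":0.6},{"tx":0,"ty":0,"tz":-0.35,"ax":0,"ay":0,"az":0,"hand":0.6},{"tx":0,"ty":0,"tz":-0.55,"ax":0,"ay":0,"az":0,"hand":0.6},{"tx":0,"ty":0,"tz":-0.7,"ax":0,"ay":0,"az":0,"hand":0.6},{"tx":0,"ty":0,"tz":-0.7,"ax":0,"ay":0,"az":0,"hand":0.6}]'
python3 -c "
from g import *
s=sense();R=Ro.from_euler('xyz',s['tcp_rot'],degrees=True);print(R.inv().apply(np.array([-60,130,0]))/150)"
```

```text
time: 9.57
tool_pos: [454.6, 145.5, 343.5]
tcp_rot: [180.0, -0.0, 102.6]
ft_force: [-0.4, -0.6, -0.3]
finger_gap: 51.1
time: 9.98
tool_pos: [455.4, 145.7, 454.4]
tcp_rot: [179.5, 0.0, 102.6]
ft_force: [0.6, -0.6, 0.1]
finger_gap: 51.3
[ 0.93313124 -0.20093285 -0.00178855]
```

```bash
python3 -m jog '[{"tx":0.93,"ty":-0.2,"tz":0,"ax":0,"ay":0,"az":0,"hand":0.6},{"tx":0.93,"ty":-0.2,"tz":0,"ax":0,"ay":0,"az":0,"hand":0.6},{"tx":0.93,"ty":-0.2,"tz":0,"ax":0,"ay":0,"az":0,"hand":0.6},{"tx":0.93,"ty":-0.2,"tz":0,"ax":0,"ay":0,"az":0,"hand":0.6},{"tx":0.93,"ty":-0.2,"tz":0,"ax":0,"ay":0,"az":0,"hand":0.6}]'
python3 -m jog '[{"tx":0.9,"ty":0.3,"tz":0,"ax":0,"ay":0,"az":0,"hand":0.6},{"tx":0.9,"ty":0.3,"tz":0,"ax":0,"ay":0,"az":0,"hand":0.6},{"tx":0.9,"ty":0.3,"tz":0,"ax":0,"ay":0,"az":0,"hand":0.6},{"tx":0.9,"ty":0.3,"tz":0,"ax":0,"ay":0,"az":0,"hand":0.6},{"tx":0.9,"ty":0.3,"tz":0,"ax":0,"ay":0,"az":0,"hand":0.6}]'
python3 tilt.py scene s8.png; python3 tilt.py top t8.png
python3 - <<'E'
from m import *
s,W=meas('t8.png'); Z=W[...,2]
for n,z0,z1,box in [('can',150,180,(170,200,220,245)),('tape',15,40,(460,250,510,295)),('bottle',50,90,(350,180,385,210)),('brush',5,40,(125,240,200,285))]:
    r=np.zeros(Z.shape,bool); r[box[1]:box[3],box[0]:box[2]]=1; r&=(Z>z0)&(Z<z1); print(n,W[r].mean(0),r.sum())
E
```

```text
time: 10.4
tool_pos: [393.0, 277.9, 447.9]
tcp_rot: [-180.0, -0.1, 102.9]
ft_force: [0.3, -0.2, -0.4]
finger_gap: 51.0
time: 10.82
tool_pos: [409.3, 419.2, 446.9]
tcp_rot: [-179.9, -0.0, 102.8]
ft_force: [-0.1, 0.4, -0.4]
finger_gap: 51.4
scene 671 682 near 236 [-1.00000e-03  9.00000e-03  1.33097e+02] theta -0.009 res 1.12
knob 120 [459.4 147.7] bar yaw -77.2
top 1140 1417 near 575 [1.00000e-03 7.00000e-03 1.33535e+02] theta -0.007 res 1.69
knob 114 [454.5 144.4] bar yaw -76.2
can [642.22914784 354.37753996 167.24288315] 399
tape [ 534.12807553 -453.5633513    23.00558259] 370
bottle [ 738.55756703 -105.58077615   63.55482752] 96
brush [529.94858664 480.72873769  15.98524681] 712
```

View pics/t8.png

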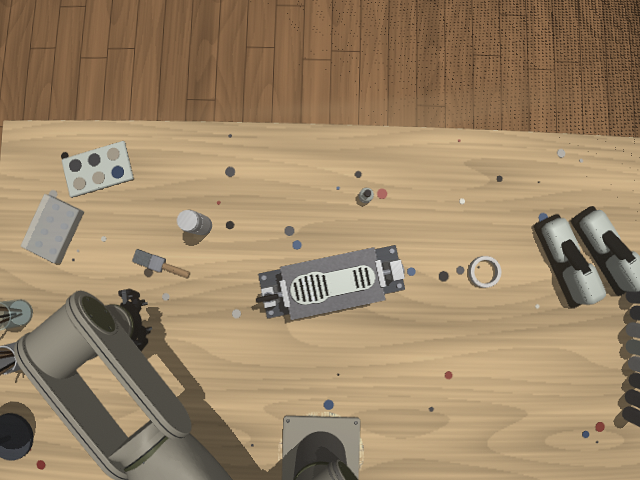

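The tread faces up at (332,283), and the knob bar lies along the frame's y at (266,299). Its yaw is about -76.5°, which is a knob angle of about 1.57. The bystanders have not moved, so I hand in.

```bash
python3 -c "
from bench import *
print(hand_in(), sense()['ft_force'])"
```

```text
the job is handed in; nothing more can be done
the job is handed in; nothing more can be done
```

The board is turned over with the tread up and level, the knob is tight, and the job was handed in at about 11 s of the 59 s allowed. No verdict was reported.

I turned the board with the shut fingertips. First I pressed the near edge down, then I pushed the raised far edge over from behind and pressed it level. After that I gripped the knob bar, turned it clockwise until the wrist torque rose at the stop, released it and moved clear.

| Check | Result |
|---|---|
| Board tilt (depth, scene and top cameras) | about 0.01 rad off level (limit 0.1) |
| Knob angle (scene and top cameras) | bar along the frame's y axis, about 1.57 rad (needs over 1.35) |
| Spray can, tape roll, paint bottle, brush | all within about 1 mm of their start positions |
| Wrist force after release | under 1 N |

- **Forces:** the largest wrist force I read was about 18 N, while turning the knob, well under the limits.
- **Disagreement:** the scene camera puts the knob's centre 4–11 mm away from where the top camera does. I put this down to its oblique view of a small black part. I used the top camera's position, and the grasp fitted it.

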